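# Lock the lid of the compressor's air filter

## Robot

A 7-joint arm with a two-finger parallel gripper is mounted at the origin on the work surface. World frame = base frame: x ahead of the robot, y to its left, z up, the work surface at z = 0. Lengths are in mm, angles in rad, forces in N, time in s.
With the tool pointing down it reaches from about 425 to 875 mm from the base axis. Payload 8.4 kg.
Tool frame: the origin (TCP) lies midway between the tips of the shut fingers; the grasp point (between the pads) lies 19 mm behind it; z points along the fingers, y is the line along which they close (so a half turn about z gives the same grasp; the last joint's range is limited). The gripper opens to 87 mm and grips with 3 to 60 N. Pads are 19 mm wide; open, the fingers measure 117 mm over their backs; the gripper's body (75 mm by 190 mm) begins 51 mm behind the grasp point.
Start: joints at [-1.377, 0.333, 0.04, 1.465, -0.013, 1.343, -0.059], TCP at [187.614, 622.306, 222.546] pointing down, gripper open.
Joint ranges: [-2.58, 2.58], [-0.38, 2.09], [-1.3, 1.39], [0.25, 2.4], [-1.5, 4.64], [0.08, 2.09], [-2.65, 2.65]. Speed limits (rad/s): [2.22, 2.22, 2.79, 2.79, 3.14, 3.14, 3.14].

## Interface

Orientations are given as a unit quaternion [x, y, z, w].
In Python, from workcell import env gives the robot as it stands.
- The arm moves only by the tool apply_moves, never from a script. Its argument "targets" is one flat list of numbers, 7 for each row, row after row: the shift along the tool's x, y, z in cm, then the turn, a rotation vector about the tool's x, y, z in degrees, then the opening in per cent of the stroke, from 0 (shut) to 100 (fully open). A call has 1 to 10 rows; each row shifts and turns the commanded pose from where the row before left it, along the tool's axes as they then stand; what a row does not reach is not made up. A row lasts 1/10 s, in which the tool goes at most 50 mm and 8.59 degrees, less where a joint would pass 70% of its speed; a pose out of reach is approached as far as the arm can. A call with a gripper value outside its range is refused whole. The fingers move at their own pace and stop on an object; "grip_force" is the grip in N (left out, the last holds). Time passes only in rows, so rows that do not move let the fingers close. It gives the time, the measured TCP pose, the force, the opening and the grip force at its end, in the units of the state.
- env.state(): the state, without advancing time (a new reading comes with each control period).
- env.camera(name): name is "scene" or "side" or "wrist"; returns a dict with "pixels" (384x512x3 uint8, red, green, blue), "z_map" (384x512 float32, mm along the optical axis (not along the pixel's ray), 0 where there is no reading), "fx", "fy", "cx", "cy" (pixels), "cam_to_world" (4x4, takes a point from camera to world coordinates). Camera axes: x right, y down, z forward; pixel columns grow to the right and rows downward; lengths in mm; the calibration is good to about 2 mm. A picture is of the moment at which its call begins.
- env.job_done(): hands the job in; it is judged then, once.
Trained networks look in a picture, given as the dict that the camera call returned (one of the last four; its "shot" number tells which), for a name from the list of things; names that differ only in an ending like _2 or _b are one class to them, and where a whole thing is asked for, a point or a joint stands for the part that bears it (a point fixed in the world has none). Each returns a list of dicts, best first, with "confidence" (0 to 1); they miss things now and then, are a little off and sometimes report something else, mostly with a low value. They report only what shows in the picture. A call takes as long as a camera call. They do not tell look-alikes from the thing itself.
- env.look_for(target, picture): "location" ([row, column] as shares, 0 to 1, of the picture: columns of its width, rows of its height, amid what is visible of it).
- env.tip_of(target, picture): "location" ([row, column] as shares, 0 to 1, of the picture: columns of its width, rows of its height: a listed point, or the origin of a listed thing).
The state is a dict: "clock": time; "qpos": joint angles; "joint_vel": joint speeds; "effort": joint torques, N m; "position": TCP position; "orientation": TCP orientation; "ft_force": force on the tool from outside, world axes, zero at the start; "torque": the same for the moment, N m; "finger_gap": opening from 0.0 (shut) to 1.0 (fully open); "grasp_force": force on a finger pad.
Only numpy, scipy, OpenCV 4.12 (cv2) and the standard library are available. Lean on these libraries where they do the work, as an engineer would, in place of code of your own. Each camera call takes 0.05 s, during which the arm holds its last target. There are 200 camera calls.

## Task

The larger of the two filter canisters on the bench has its lid sitting loose on its spring. Push the lid straight down against the spring first, then turn it a quarter turn clockwise (seen from above) until its grip bar lies in line with that canister's outlet pipe, and let it go so that it is locked. The smaller canister's lid is already locked: do not turn it.

Things in the scene. Friction and masses are not known exactly. Their poses are not given: they have to be found in the camera images.
- lid_grip (a point): Grip of the larger canister's loose lid, on the lid's axis: a bar 72 mm long, 16 thick, 37 tall, on a disc 100 mm across, 8 thick. The point is 21 mm below the bar's top, 32 mm above the disc's underside. x along the bar, y across it, z up. Lid 0.22 kg. At first the bar lies across the outlet pipe (within 5 degrees), lugs in the rim's gaps, disc 17 mm above the rim, resting on the spring.
- canister: Larger canister, fixed to the bench: aluminium pot 106 mm across, foot 130 mm across, rim 160 mm above the bench. Origin at the centre of the foot's underside, z up; x along its outlet pipe, which ends 120 mm from the axis. The lid shares its axis and turns about 90 degrees clockwise between stops (12 degrees slack); locked, its bar lies along this x, either way round.
- spring_plate (a joint): Spring plate under the lid: 0 m up (start), negative when pushed; 7 N to start it, 15 N at -0.017, where the disc meets the rim (less the lid's weight). The lid can turn only while pushed 12 to 17 mm down. Released after the quarter turn, it rises into its notches and stays at about -0.006, unable to turn back.
- small_lid (a joint): Turn of the lid on the smaller canister, a pot 72 mm across, fixed to the bench on the other side of the robot's centre line, its bar 132 mm high at the top: 0 rad locked (as it must stay), growing anticlockwise to 1.57.
Mind the look-alikes: they are no part of the job. What is shaped like the canister but red is not meant. What is shaped like the part that bears lid_grip but purple or red is not meant.

How it is judged:
By the outcome, as a careful person would: the job done as asked, in the order asked, and still so for the second after the job is handed in, with the robot touching nothing.
It also fails if it takes over 32 s, if anything falls off the work surface, if the arm or the gripper's body presses on something with over 40 N, if the wrist force passes 120 N, or if a joint passes its speed limit or range.

## Working session

There is one attempt and no reset: what is moved stays moved. The work goes in short steps, Python scripts to look and compute and a tool call to move; the robot and the scene stay as the last step left them, time stands still between calls to the robot, and variables do not carry over. Pictures are saved under pics/ and viewed, at most 10 in all, crops included, and the job is handed in when it is done.

Besides the shell and the picture viewer there is one more tool, called after ">>>" by a JSON object that holds its "op" and its "data". apply_moves: Moves the arm, as the interface text tells. Its arguments: {"type":"object","properties":{"targets":{"type":"array","items":{"type":"number"}},"grip_force":{"type":"number"}},"required":["targets"]}

```bash
mkdir -p pics; python3 - <<'E'
from workcell import env
import cv2,numpy as np
s=env.state();print({k:np.round(v,3) for k,v in s.items()})
ims=[]
for n in ("scene","side"):
    c=env.camera(n);ims.append(c["pixels"][:,:,::-1])
    print(n,np.round(c["cam_to_world"],2).tolist())
    for t in ("lid_grip","canister","small_lid"):
        for f in (env.look_for,env.tip_of):
            for d in f(t,c)[:4]:
                if 'location' not in d: continue
                r,k=d["location"];r*=384;k*=512
                ri,ki=min(int(r),383),min(int(k),511)
                z=float(c["z_map"][ri,ki])
                p=c["cam_to_world"]@np.array([(k-c["cx"])/c["fx"]*z,(r-c["cy"])/c["fy"]*z,z,1])
                print(n,t,f.__name__,round(d["confidence"],2),int(k),int(r),np.round(p[:3]))
cv2.imwrite("pics/a.png",cv2.resize(np.hstack(ims),(800,300)))
cv2.imwrite("pics/a1.png",cv2.resize(ims[0],(800,600)))
E
```

```text
{'clock': np.float64(0.0), 'qpos': array([-1.377,  0.334,  0.04 ,  1.466, -0.013,  1.343, -0.058]), 'joint_vel': array([ 0.   , -0.   ,  0.   , -0.001,  0.001,  0.   , -0.   ]), 'effort': array([-0.0000e+00, -6.5635e+01,  1.3350e+00, -4.0381e+01, -6.0000e-02,
        4.5000e-02,  0.0000e+00]), 'position': array([187.487, 621.873, 221.649]), 'orientation': array([ 0.146,  0.989, -0.001, -0.   ]), 'ft_force': array([-0.534,  0.503, -0.329]), 'torque': array([0.002, 0.025, 0.009]), 'grasp_force': np.float64(0.0), 'finger_gap': np.float64(0.999)}
scene [[-0.8, 0.5, -0.33, 806.43], [0.6, 0.66, -0.45, 542.93], [-0.01, -0.56, -0.83, 1002.71], [0.0, 0.0, 0.0, 1.0]]
scene lid_grip call 0.96 370 230 [237. 323.  57.]
scene lid_grip call 0.87 245 219 [545. 143. 192.]
scene lid_grip call 0.81 157 217 [705. -95.  46.]
scene lid_grip call 0.97 153 212 [707. -99.  71.]
scene lid_grip call 0.86 244 212 [546. 141. 221.]
scene lid_grip call 0.67 371 225 [233. 316.  72.]
scene canister call 0.9 243 253 [577. 173.  87.]
scene canister call 0.82 317 199 [332. 187. 137.]
scene canister call 0.92 248 251 [567. 180.  98.]
scene canister call 0.83 313 211 [331. 182.  68.]
scene small_lid call 0.72 209 161 [ 491. -120.  123.]Traceback (most recent call last):
  File "<stdin>", line 10, in <module>
ValueError: it knows: canister, lid_grip
```

```bash
python3 - <<'E'
from workcell import env
import cv2,numpy as np,pickle
D={}
for n in ("scene","side"):
    c=env.camera(n);D[n]=c
    if n=="side":
      for t in ("lid_grip","canister"):
        for d in env.tip_of(t,c)[:4]:
            r,k=d["location"];r*=384;k*=512
            z=float(c["z_map"][int(r),int(k)])
            p=c["cam_to_world"]@np.array([(k-c["cx"])/c["fx"]*z,(r-c["cy"])/c["fy"]*z,z,1])
            print(n,t,round(d["confidence"],2),int(k),int(r),np.round(p[:3]))
    cv2.imwrite(f"pics/{n}.png",cv2.resize(c["pixels"][:,:,::-1],(800,600)))
pickle.dump(D,open("d.pkl","wb"))
E
```

```text
side lid_grip 0.87 251 148 [688. 374.  43.]
side lid_grip 0.84 347 222 [ 692. -110.   77.]
side lid_grip 0.59 125 198 [221. 303.  73.]
side canister 0.73 166 235 [269. 107.  66.]
side canister 0.57 253 212 [521.  85.  44.]
```

View pics/scene.png

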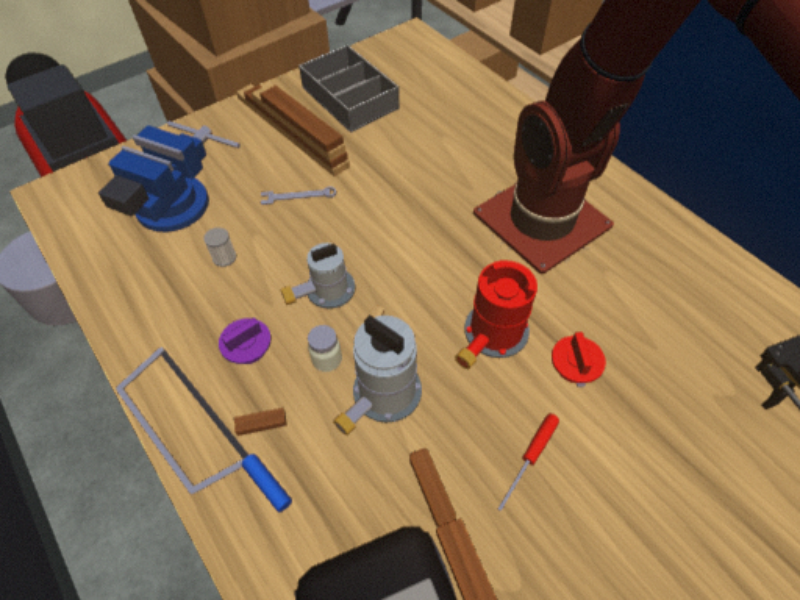

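View pics/side.png

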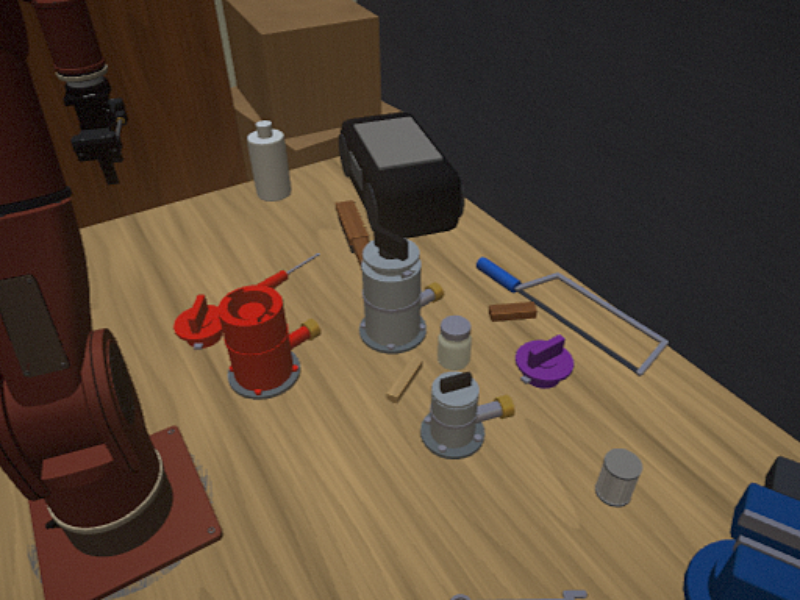

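The scene shows four things that could be the lid (pixels in the 800x600 view): the grey large canister's dark bar (385,335), the small canister's bar (323,253), the purple lid (245,340) and the red lid (578,358). For the canister it is either grey (388,370) or red (503,305). I choose the large grey one with its bar at (385,335). Its pipe ends at (345,422).

```bash
python3 - <<'E'
import pickle,cv2,numpy as np
D=pickle.load(open("d.pkl","rb"))
for n,c in D.items():
    z=c["z_map"];v,u=np.mgrid[:384,:512]
    P=np.stack([(u-c["cx"])/c["fx"]*z,(v-c["cy"])/c["fy"]*z,z,np.ones_like(z)],-1)@c["cam_to_world"].T
    P=P[...,:3];ok=(z>0)&(np.hypot(P[...,0]-548,P[...,1]-141)<150)
    px=c["pixels"].astype(int)
    bar=ok&(P[...,2]>222)&(P[...,2]<240)&(np.hypot(P[...,0]-548,P[...,1]-141)<60)
    b=P[bar];m=b.mean(0);
    (cx,cy),(w,h),a=cv2.minAreaRect(b[:,:2].astype(np.float32))
    w_,V=np.linalg.eigh(np.cov(b[:,:2].T));d=V[:,1]
    print(n,"bar",len(b),m.round(1),(round(cx),round(cy),round(w),round(h)),"yaw",np.degrees(np.arctan2(d[1],d[0])).round(1),"top",np.percentile(b[:,2],[50,90]).round(1))
    disc=ok&(P[...,2]>178)&(P[...,2]<190)&(np.hypot(P[...,0]-548,P[...,1]-141)<70);q=P[disc];print(" disc z",len(q),np.median(q[:,2]).round(1),cv2.minEnclosingCircle(q[:,:2].astype(np.float32)))
    br=ok&(px[...,0]-px[...,2]>60)&(P[...,2]>25)&(P[...,2]<120)
    q=P[br];print(" pipe end",len(q),np.median(q,0).round(1),"dir from bar",np.degrees(np.arctan2(*(np.median(q,0)-m)[1::-1])).round(1))
    if n=="scene": cv2.imwrite("pics/crop.png",cv2.resize(c["pixels"][190:285,200:285,::-1],(537,600),interpolation=2))
E
```

```text
scene bar 65 [540.5 135.9 222.9] (540, 136, 14, 70) yaw 104.9 top [222.8 223.8]
 disc z 759 184.9 ((540.2903442382812, 135.10728454589844), 50.154212951660156)
 pipe end 179 [640.2 170.9  44.9] dir from bar 19.3
side bar 52 [541.8 130.7 222.7] (541, 134, 14, 70) yaw 101.7 top [222.6 223.6]
 disc z 451 185.2 ((541.8880615234375, 132.12498474121094), 51.94707107543945)
 pipe end 72 [648.1 148.8  49.3] dir from bar 9.7
```

View pics/crop.png

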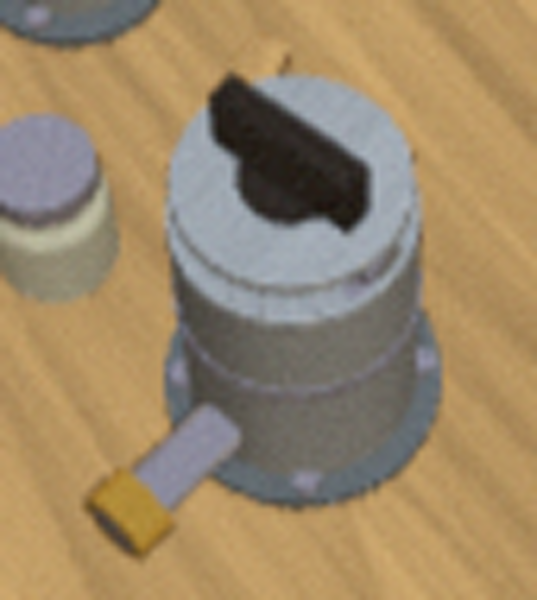

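The crop confirms the choice: a grey canister with a raised lid, and a dark bar across the brass-tipped pipe. The axis is at about (541,133), bar yaw about 103°, pipe about 14°. I'll move above it by raising the tool and swinging it around the base.

>>> {"op": "apply_moves", "data": {"targets": [0,0,-4,0,0,0,100,0,0,-4,0,0,0,100,-4.6,-0.66,0,0,0,4.25,100,-4.6,-0.66,0,0,0,4.25,100,-4.6,-0.66,0,0,0,4.25,100,-4.6,-0.66,0,0,0,4.25,100,-4.5,-0.66,0,0,0,4.25,100,-4.5,-0.66,0,0,0,4.25,100,-4.5,-0.66,0,0,0,4.25,100,-4.4,-0.66,0,0,0,4.25,100]}}

```text
clock: 1.5
position: [466.6, 389.3, 302.6]
orientation: [0.43, 0.903, 0.0, 0.0]
ft_force: [0.4, 0.6, -0.2]
finger_gap: 1.001
grasp_force: 0.0
```

>>> {"op": "apply_moves", "data": {"targets": [-4.4,-0.66,0,0,0,4.25,100,-4.3,-0.66,0,0,0,4.25,100,-4.3,-0.66,0,0,0,4.25,100,-4.3,-0.66,0,0,0,4.25,100,-4.3,-0.66,0,0,0,4.25,100,0,0,0,0,0,0,100,0,0,0,0,0,0,100]}}

```text
clock: 2.2
position: [547.3, 188.5, 302.9]
orientation: [0.589, 0.808, 0.0, -0.0]
ft_force: [0.4, 1.1, 0.3]
finger_gap: 1.001
grasp_force: 0.0
```

```bash
cat > m.py <<'E'
import cv2,numpy as np
from scipy.spatial.transform import Rotation as R
from workcell import env
def cloud(c):
    z=c["z_map"];v,u=np.mgrid[:384,:512]
    P=np.stack([(u-c["cx"])/c["fx"]*z,(v-c["cy"])/c["fy"]*z,z,np.ones_like(z)],-1)@c["cam_to_world"].T
    P=P[...,:3];P[z<=0]=-999;return P
def tool():
    s=env.state();M=R.from_quat(s["orientation"]).as_matrix()
    print("t",s["clock"].round(2),"tcp",s["position"].round(1),"y-yaw",np.degrees(np.arctan2(M[1,1],M[0,1])).round(2),"zaxis",M[:,2].round(3),"F",s["ft_force"].round(1),"T",s["torque"].round(2),"gap",s["finger_gap"].round(3),"q7",s["qpos"][6].round(2))
    return s,M
E
python3 - <<'E'
from m import *
s,M=tool()
for n in ("wrist","scene"):
    c=env.camera(n);P=cloud(c);r=np.hypot(P[...,0]-541,P[...,1]-133.5)
    if n=="wrist": cv2.imwrite("pics/w.png",c["pixels"][:,:,::-1])
    for lo,hi,rr in ((212,235,50),(178,190,60)):
        q=P[(r<rr)&(P[...,2]>lo)&(P[...,2]<hi)]
        if len(q)<5: print(n,lo,len(q));continue
        (a,b),sz,an=cv2.minAreaRect(q[:,:2].astype(np.float32));w,V=np.linalg.eigh(np.cov(q[:,:2].T))
        print(n,lo,len(q),"rect",round(a,1),round(b,1),np.round(sz,1),"yaw",np.degrees(np.arctan2(V[1,1],V[0,1])).round(1),"z",np.percentile(q[:,2],[10,50,90]).round(1))
    px=c["pixels"].astype(int);q=P[(r<150)&(r>70)&(px[...,0]-px[...,2]>90)&(P[...,2]>25)&(P[...,2]<120)]
    if len(q): print(" pipe",len(q),np.median(q,0).round(1))
    for d in env.tip_of("lid_grip",c)[:2]: print(d)
E
```

```text
Traceback (most recent call last):
  File "m.py", line 10, in tool
    print("t",s["clock"].round(2),"tcp",s["position"].round(1),"y-yaw",np.degrees(np.arctan2(M[1,1],M[0,1])).round(2),"zaxis",M[:,2].round(3),"F",s["ft_force"].round(1),"T",s["torque"].round(2),"gap",s["finger_gap"].round(3),"q7",s["qpos"][6].round(2))
              ^^^^^^^^^^^^^^^^
AttributeError: 'float' object has no attribute 'round'
```

```bash
sed -i 's/s\["clock"\].round(2)/round(s["clock"],2)/; s/s\["finger_gap"\].round(3)/round(float(s["finger_gap"]),3)/' m.py
cat > look.py <<'E'
from m import *
s,M=tool()
for n in ("wrist","scene"):
    c=env.camera(n);P=cloud(c);r=np.hypot(P[...,0]-541,P[...,1]-133.5)
    if n=="wrist": cv2.imwrite("pics/w.png",c["pixels"][:,:,::-1])
    for lo,hi,rr in ((212,235,50),(178,190,60)):
        q=P[(r<rr)&(P[...,2]>lo)&(P[...,2]<hi)]
        if len(q)<5: print(n,lo,len(q));continue
        (a,b),sz,an=cv2.minAreaRect(q[:,:2].astype(np.float32));w,V=np.linalg.eigh(np.cov(q[:,:2].T))
        print(n,lo,len(q),"rect",round(a,1),round(b,1),np.round(sz,1),"yaw",np.degrees(np.arctan2(V[1,1],V[0,1])).round(1),"z",np.percentile(q[:,2],[10,50,90]).round(1))
    px=c["pixels"].astype(int);q=P[(r<150)&(r>70)&(px[...,0]-px[...,2]>90)&(P[...,2]>25)&(P[...,2]<120)]
    if len(q): print(" pipe",len(q),np.median(q,0).round(1))
E
python3 look.py
```

```text
t 2.2 tcp [547.3 188.5 302.9] y-yaw 17.85 zaxis [ 0.     0.001 -1.   ] F [0.4 1.1 0.3] T [-0.07  0.06 -0.  ] gap 1.001 q7 -0.03
wrist 212 964 rect 539.9 133.2 [15.9 72.4] yaw 104.2 z [218.8 220.9 221.8]
wrist 178 5412 rect 535.6 144.9 [98.8 74.4] yaw -162.6 z [183.3 184.3 186.8]
 pipe 372 [646.1 160.4  49.8]
scene 212 11 rect 531.5 169.0 [16.4  2.7] yaw -164.9 z [213.8 218.3 220.2]
scene 178 418 rect 538.7 141.9 [99.2 84.8] yaw 173.1 z [182.2 184.4 186.4]
 pipe 122 [645.3 165.8  48.7]
```

View pics/w.png

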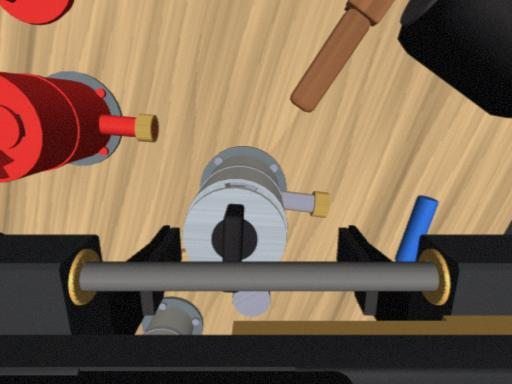

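The wrist view shows the lid's bar at (233,233) across the pipe with its brass end at (321,204), and the lid clear of the fingers. I'll align over it and stop just above the bar to check.

>>> {"op": "apply_moves", "data": {"targets": [-2.5,-1.2,0,0,0,0,100,-2.5,-1.2,0,0,0,3.7,100,0,0,3.0,0,0,0,100,0,0,3.0,0,0,0,100,0,0,0,0,0,0,100,0,0,0,0,0,0,100]}}

```text
clock: 2.9
position: [539.4, 134.5, 243.2]
orientation: [0.614, 0.789, -0.0, -0.0]
ft_force: [0.4, 0.3, 1.0]
finger_gap: 1.0
grasp_force: 0.0
```

```bash
python3 look.py
```

```text
t 2.9 tcp [539.4 134.5 243.2] y-yaw 14.2 zaxis [-0. -0. -1.] F [0.4 0.3 1. ] T [-0.09 -0.02  0.04] gap 1.0 q7 -0.02
wrist 212 2340 rect 538.3 139.6 [16.  58.7] yaw 104.3 z [219.4 220.9 221.9]
wrist 178 10804 rect 539.2 136.9 [99.8 91.7] yaw -165.6 z [183.4 184.3 186.6]
 pipe 554 [645.9 160.   49.8]
scene 212 125 rect 539.7 138.1 [16.6 65.6] yaw 102.0 z [216.  221.3 223.4]
scene 178 634 rect 538.0 145.4 [100.7  79.6] yaw -165.9 z [182.7 184.9 187.3]
 pipe 120 [645.1 165.6  48.9]
```

>>> {"op": "apply_moves", "data": {"targets": [-0.1,0,3.0,0,0,0,100,0,0,2.4,0,0,0,100,0,0,0,0,0,0,100,0,0,0,0,0,0,5,0,0,0,0,0,0,5,0,0,0,0,0,0,5,0,0,0,0,0,0,5,0,0,0,0,0,0,5,0,0,0,0,0,0,5,0,0,0,0,0,0,5], "grip_force": 50}}

```text
clock: 4.0
position: [539.8, 133.7, 188.6]
orientation: [0.614, 0.789, -0.0, -0.0]
ft_force: [-0.2, 0.2, 0.2]
finger_gap: 0.446
grasp_force: 0.0
```

```bash
python3 -c "from m import *;tool()"
```

```text
t 4.0 tcp [539.8 133.7 188.6] y-yaw 14.27 zaxis [-0. -0. -1.] F [-0.2  0.2  0.2] T [-0.07  0.04  0.05] gap 0.446 q7 0.0
```

>>> {"op": "apply_moves", "data": {"targets": [0,0,0,0,0,0,5,0,0,0,0,0,0,5,0,0,0,0,0,0,5,0,0,0,0,0,0,5,0,0,0,0,0,0,5,0,0,0,0,0,0,5]}}

```text
clock: 4.6
position: [539.8, 133.7, 188.5]
orientation: [0.614, 0.789, -0.0, 0.0]
ft_force: [0.5, 0.5, -0.6]
finger_gap: 0.179
grasp_force: 50.0
```

Gripped. Now push straight down about 15 mm.

>>> {"op": "apply_moves", "data": {"targets": [0,0,0.3,0,0,0,5,0,0,0.3,0,0,0,5,0,0,0.3,0,0,0,5,0,0,0.3,0,0,0,5,0,0,0.3,0,0,0,5,0,0,0,0,0,0,5,0,0,0,0,0,0,5]}}

```text
clock: 5.3
position: [540.0, 133.7, 174.5]
orientation: [0.614, 0.789, 0.0, 0.0]
ft_force: [-3.3, -1.2, 11.6]
finger_gap: 0.179
grasp_force: 50.0
```

```bash
cat > l2.py <<'E'
from m import *
tool()
for n in ("scene","side"):
    c=env.camera(n);P=cloud(c);r=np.hypot(P[...,0]-540,P[...,1]-133)
    q=P[(r<48)&(r>38)&(P[...,2]>155)&(P[...,2]<190)];print(n,"disc z",len(q),np.percentile(q[:,2],[20,50,80]).round(1))
E
python3 l2.py
```

```text
t 5.3 tcp [540.  133.7 174.5] y-yaw 14.27 zaxis [ 0.     0.001 -1.   ] F [-3.3 -1.2 11.6] T [-0.36  1.06  0.01] gap 0.179 q7 0.01
scene disc z 192 [169.5 170.8 172. ]
side disc z 218 [165.8 170.8 172.1]
```

The disc has come down 14 mm and the force matches the spring. Now the clockwise turn (+z of the tool).

>>> {"op": "apply_moves", "data": {"targets": [0,0,0.05,0,0,3,5,0,0,0,0,0,5,5,0,0,0,0,0,5,5,0,0,0,0,0,5,5,0,0,0,0,0,5,5,0,0,0,0,0,5,5,0,0,0,0,0,5,5]}}

```text
clock: 6.1
position: [541.0, 133.8, 174.5]
orientation: [0.814, 0.581, 0.001, 0.0]
ft_force: [-0.6, -1.1, 11.0]
finger_gap: 0.18
grasp_force: 50.0
```

```bash
python3 l2.py
```

```text
t 6.1 tcp [541.  133.8 174.5] y-yaw -18.94 zaxis [ 0.003  0.001 -1.   ] F [-0.6 -1.1 11. ] T [-0.34  0.36  0.08] gap 0.18 q7 -0.56
scene disc z 216 [169.6 170.8 172. ]
side disc z 251 [166.8 170.7 172.1]
```

>>> {"op": "apply_moves", "data": {"targets": [0,0,0,0,0,5,5,0,0,0,0,0,5,5,0,0,0,0,0,5,5,0,0,0,0,0,5,5,0,0,0,0,0,5,5,0,0,0,0,0,5,5,0,0,0,0,0,5,5,0,0,0,0,0,5,5,0,0,0,0,0,5,5,0,0,0,0,0,5,5]}}

```text
clock: 7.2
position: [541.0, 133.9, 174.5]
orientation: [0.983, 0.183, 0.001, -0.0]
ft_force: [0.3, -0.6, 10.1]
finger_gap: 0.183
grasp_force: 50.0
```

>>> {"op": "apply_moves", "data": {"targets": [0,0,0,0,0,5,5,0,0,0,0,0,2,5,0,0,0,0,0,0,5,0,0,0,0,0,0,5]}}

```text
clock: 7.6
position: [541.0, 133.9, 174.5]
orientation: [0.992, 0.124, 0.001, -0.0]
ft_force: [0.5, -0.4, 10.6]
finger_gap: 0.173
grasp_force: 50.0
```

```bash
cat >> l2.py <<'E'
    q=P[(r<45)&(P[...,2]>195)&(P[...,2]<230)&(c["pixels"].max(-1)<70)]
    px=c["pixels"].astype(int);b=P[(r<150)&(r>70)&(px[...,0]-px[...,2]>90)&(P[...,2]>25)&(P[...,2]<120)]
    print(" pipe",len(b),np.median(b,0).round(1) if len(b) else "")
c=env.camera("wrist");cv2.imwrite("pics/w2.png",c["pixels"][:,:,::-1])
E
python3 l2.py
```

```text
t 7.6 tcp [541.  133.9 174.5] y-yaw -75.74 zaxis [ 0.003  0.001 -1.   ] F [ 0.5 -0.4 10.6] T [-0.11  0.29 -0.02] gap 0.173 q7 -1.52
scene disc z 202 [169.8 171.1 172. ]
 pipe 119 [645.6 165.3  49.2]
side disc z 236 [164.5 170.5 172.1]
 pipe 40 [645.3 153.5  51.6]
```

View pics/w2.png

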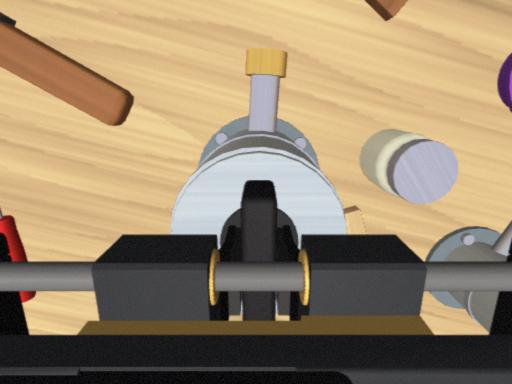

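The wrist view shows the bar (258,240) nearly in line with the pipe (263,100 to 266,62). I'll measure the remaining angle from this one view.

```bash
python3 - <<'E'
from m import *
c=env.camera("wrist");P=cloud(c);px=c["pixels"].astype(int);r=np.hypot(P[...,0]-540.5,P[...,1]-133.5)
def f(n,m):
    q=P[m];w,V=np.linalg.eigh(np.cov(q[:,:2].T));v=V[:,1];print(n,len(q),q.mean(0).round(1),np.degrees(np.arctan2(v[1],v[0])).round(1),"centroid dir",np.degrees(np.arctan2(q[:,1].mean()-133.5,q[:,0].mean()-540.5)).round(2))
f("bar",(r<45)&(P[...,2]>200)&(P[...,2]<215))
v,u=np.mgrid[:384,:512]
f("brass",(v>45)&(v<78)&(abs(u-266)<25)&(px[...,0]-px[...,2]>90)&(P[...,2]>30)&(P[...,2]<80))
f("pipe",(v>45)&(v<118)&(abs(u-266)<30)&(P[...,2]>35)&(P[...,2]<80))
q=P[(abs(P[...,2]-171)<4)&(r<60)];o=cv2.minEnclosingCircle(q[:,:2].astype(np.float32));print(o)
E
```

```text
bar 4042 [551.7 135.5 206.8] -165.9 centroid dir 9.88
brass 1002 [648.2 154.5  48.9] 100.5 centroid dir 11.01
pipe 2288 [633.5 151.   46.4] -169.5 centroid dir 10.68
((541.9266357421875, 132.9212646484375), 49.7413330078125)
```

>>> {"op": "apply_moves", "data": {"targets": [0,0,0,0,0,1.7,5,0,0,0,0,0,1.8,5,0,0,0,0,0,0,5,0,0,0,0,0,0,5]}}

```text
clock: 8.2
position: [541.1, 133.9, 174.5]
orientation: [0.996, 0.094, 0.001, -0.001]
ft_force: [0.1, -0.6, 10.9]
finger_gap: 0.183
grasp_force: 50.0
```

```bash
python3 -c "from m import *;tool()"
```

```text
t 8.2 tcp [541.1 133.9 174.5] y-yaw -79.23 zaxis [ 0.003  0.001 -1.   ] F [ 0.1 -0.6 10.9] T [-0.1   0.31  0.02] gap 0.183 q7 -1.58
```

>>> {"op": "apply_moves", "data": {"targets": [0,0,-0.2,0,0,0,5,0,0,-0.2,0,0,0,5,0,0,-0.2,0,0,0,5,0,0,-0.2,0,0,0,5,0,0,0,0,0,0,5]}}

```text
clock: 8.7
position: [541.0, 133.9, 182.2]
orientation: [0.996, 0.094, 0.001, -0.0]
ft_force: [0.1, 0.2, 7.7]
finger_gap: 0.178
grasp_force: 50.0
```

```bash
python3 l2.py
```

```text
t 8.7 tcp [541.  133.9 182.2] y-yaw -79.23 zaxis [ 0.003  0.001 -1.   ] F [0.1 0.2 7.7] T [-0.03 -0.15  0.1 ] gap 0.178 q7 -1.59
scene disc z 210 [177.2 178.4 179.9]
 pipe 123 [645.  165.6  48.8]
side disc z 281 [161.1 177.8 179.6]
 pipe 39 [645.4 152.8  50.9]
```

>>> {"op": "apply_moves", "data": {"targets": [0,0,-0.05,0,0,0,5,0,0,-0.05,0,0,0,5,0,0,0,0,0,0,5]}}

```text
clock: 9.15
position: [541.0, 133.9, 182.4]
orientation: [0.996, 0.094, 0.001, -0.0]
ft_force: [4.5, 1.3, 0.2]
finger_gap: 0.179
grasp_force: 50.0
```

The lid has stopped in its notches. I'll release it and lift off.

>>> {"op": "apply_moves", "data": {"targets": [0,0,0,0,0,0,60,0,0,0,0,0,0,60,0,0,0,0,0,0,60,0,0,0,0,0,0,60,0,0,0,0,0,0,60,0,0,0,0,0,0,60]}}

```text
clock: 9.75
position: [539.8, 133.7, 182.0]
orientation: [0.996, 0.094, -0.0, 0.0]
ft_force: [0.4, -0.7, -0.1]
finger_gap: 0.576
grasp_force: 0.0
```

>>> {"op": "apply_moves", "data": {"targets": [0,0,-1.5,0,0,0,60,0,0,-4,0,0,0,60,0,0,-4,0,0,0,60,0,0,-3,0,0,0,60,0,0,0,0,0,0,60,0,0,0,0,0,0,60]}}

```text
clock: 10.35
position: [540.2, 133.7, 308.3]
orientation: [0.996, 0.094, 0.001, -0.0]
ft_force: [-0.6, -0.3, -0.8]
finger_gap: 0.598
grasp_force: 0.0
```

```bash
python3 l2.py; python3 - <<'E'
from m import *
c=env.camera("wrist");P=cloud(c);px=c["pixels"].astype(int);r=np.hypot(P[...,0]-540.5,P[...,1]-133.5)
def f(n,m):
    q=P[m];w,V=np.linalg.eigh(np.cov(q[:,:2].T));v=V[:,1];print(n,len(q),q.mean(0).round(1),np.degrees(np.arctan2(v[1],v[0])).round(1))
f("bar",(r<45)&(P[...,2]>207)&(P[...,2]<222))
f("brass",(r<150)&(r>70)&(px[...,0]-px[...,2]>90)&(P[...,2]>30)&(P[...,2]<80))
cv2.imwrite("pics/w3.png",c["pixels"][:,:,::-1])
E
```

```text
t 10.35 tcp [540.2 133.7 308.3] y-yaw -79.23 zaxis [ 0.002  0.001 -1.   ] F [-0.6 -0.3 -0.8] T [-0.04  0.19 -0.01] gap 0.598 q7 -1.63
scene disc z 343 [177.2 178.6 179.9]
 pipe 119 [645.4 165.1  48.7]
side disc z 271 [161.2 177.9 180. ]
 pipe 41 [645.4 151.5  51.8]
bar 1591 [544.2 133.4 214.8] -169.3
brass 555 [625.7 174.7  48. ] 148.0
```

View pics/w3.png

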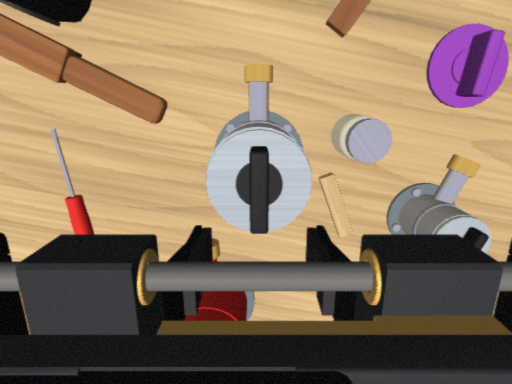

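The wrist view shows the bar (259,188) in line with the pipe (259,72 to 259,120). The disc sits at 178.6 mm, which is -0.006, so the lid is locked. The small lid was never touched.

```bash
python3 -c "from workcell import env;print(env.job_done())"
```

```text
the job is handed in; nothing more can be done
None
```

The larger canister's lid was pushed down, turned a quarter turn clockwise into line with its outlet pipe, and released; it sits about 6 mm below its start height, which matches the locked position, and the smaller lid was not touched. The job was handed in at about 10.5 s.

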